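# Load a new weld electrode into the clear socket of a tip-changer block

## Robot

A 7-joint arm with a two-finger parallel gripper is mounted at the origin on the work surface. World frame = base frame: x ahead of the robot, y to its left, z up, the work surface at z = 0. Lengths are in m, angles in rad, forces in N, time in s.
With the tool pointing down it reaches from about 0.425 to 0.875 m from the base axis. Payload 4.7 kg.
Tool frame: the origin (TCP) lies on the centre line of the jaws, within the pads' length; the fingertips stand 19 mm ahead of it and the grasp point (between the pads) is the TCP (tip_reach is the distance from the TCP to the fingertips, in m); z points along the fingers, y is the direction in which the jaws open and shut (so a half turn about z gives the same grasp; the last joint's range is limited). The gripper opens to 87 mm and grips with 3 to 60 N. Pads are 19 mm wide; open, the fingers measure 117 mm over their backs; the gripper's body (75 mm by 190 mm) begins 51 mm behind the grasp point.
Start: joints at [1.235, 0.321, -0.07, 1.45, 0.023, 1.371, -0.057], TCP at [0.223, -0.611, 0.242] pointing down, gripper open.
Joint ranges: [-2.86, 2.86], [-0.3, 2.09], [-1.38, 1.24], [0.06, 2.45], [-1.56, 4.7], [0.09, 2.05], [-2.69, 2.69]. Speed limits (rad/s): [2.57, 2.57, 3.14, 3.14, 3.14, 3.14, 3.14].

## Interface

Orientations are given as a unit quaternion [w, x, y, z].
In Python, from rig import movep, line_to, set_joints, gripper_to, dwell, ik, get_state, capture, Unreachable, hand_in, tip_reach gives the robot as it stands. Calls block until the motion is done:
- movep(position, orientation): joint-space move of the TCP to a pose.
- line_to(position, frame=None, max_speed=0.15, until_force=None): straight line of the TCP; frame=None keeps the orientation; max_speed is the mean speed in m/s. With until_force (N) it stops when the force on the tool has changed by that much, and returns True; else False.
- set_joints(angles): joint-space move.
- gripper_to(opening, newtons=None): finger opening in m; newtons is the grip in N (None keeps the last); returns when the fingers have stopped.
- dwell(seconds).
- ik(position, orientation): joint angles nearest the present ones, or None.
- get_state(): the state.
- capture(name): name is "scene" or "top" or "wrist"; returns a dict with "image" (420x560x3 uint8, red, green, blue), "vertical_fov" (degrees; the focal length in pixels is half the picture's height over the tangent of half this angle, whatever the lens; pixels are square), "cx", "cy" (the principal point, pixels), "k1" (the pictures are not rectified: a ray, as slopes to the right and down, at radius r is drawn at 1 + k1 r^2 times it, then the intrinsics apply), "R" (3x3) and "t" (3): a world point X has camera coordinates R X + t. Camera axes: x right, y down, z forward; pixel columns grow to the right and rows downward; lengths in m; the calibration is good to about 2 mm. A picture is of the moment at which its call begins. There is no depth.
A pose or a line that the arm cannot do raises Unreachable and nothing moves.
- hand_in(): hands the job in, once; it reports no verdict.
The state is a dict: "time_s": time; "q": joint angles; "qd": joint speeds; "effort": joint torques, N m; "tcp_pos": TCP position; "ee_rot": TCP orientation; "ft_force": force on the tool from outside, world axes, zero at the start; "moment": the same for the moment, N m; "width": finger opening in m.
Only numpy, scipy, OpenCV 4.12 (cv2) and the standard library are available. Lean on these libraries where they do the work, as an engineer would, in place of code of your own. Each camera call takes 0.05 s, during which the arm holds its last target. There are 200 camera calls.

## Task

Take the new copper electrode out of its wooden holder and press it fully home, flange flat on the block, in the one clear socket of the blue tip-changer block, then let go of it. The other three sockets still have spent stubs stuck deep inside them: feel a socket gently with the electrode's foot before pressing it home there, and do not drive a stub deeper or force the electrode against the block. Leave the hammer, the brush and the rod can alone.

Things in the scene. Friction and masses are not known exactly. Their poses are not given: they have to be found in the camera images.
- electrode: new copper electrode, upright, round, 0.11 to 0.21 kg, 95 mm tall. Origin: centre of its foot, z up its axis. From the foot up: shank 20 mm diameter (foot chamfered to 15 mm over 4 mm) to 45 mm; brass flange 34 mm diameter, 45 to 51 mm; head to be gripped, 24 mm diameter, 51 to 87 mm; domed top to 95 mm. Starts with its shank in the holder, flange resting on the holder's top
- holder: fixed wooden block 70 x 70 mm, 55 mm high, with one loose 22 mm hole, 50 mm deep, at its centre. Origin: centre of its underside, z up
- block: fixed blue tip-changer block 104 x 104 mm, 75 mm high, with steel feet 10 mm high reaching 80 mm from the centre along its x both ways. Origin: centre of its underside, z up. Four vertical sockets, 21.6 mm bore, 2 mm chamfer at the mouth, in a square of 52 mm pitch. Just one is clear (which one varies), the others hold stubs
- socket0 (a point): centre of a socket's mouth, on the block's top, at +26, +26 mm along the block's x, y. In the clear socket the electrode's foot meets a black friction seat 37 mm below the mouth (flange still 8 mm above the block); the seat yields at 8 to 12 N, slides down with the electrode until the flange lies on the block, and stays there
- socket1 (a point): centre of a socket's mouth, as socket0, at +26, -26 mm
- socket2 (a point): centre of a socket's mouth, as socket0, at -26, +26 mm
- socket3 (a point): centre of a socket's mouth, as socket0, at -26, -26 mm
- stub0 (a joint): how far one of the three stubs has been driven down, 0 as found (m); which socket it is in is not told. Stubs are soot-black, 19.6 mm diameter, tops 15 to 25 mm below the mouth (the flange stops 20 to 30 mm above the block); a stub slips deeper if pressed with more than about 12 N (4 mm spoils the job), but never lets the flange down
- stub1 (a joint): the same for another stub
- stub2 (a joint): the same for the third stub
- hammer: bystander: hammer lying on the bench, origin near its middle, under it
- brush: bystander: brush lying on the bench, origin near its middle, under it
- rod_can: bystander: open steel can 70 mm in diameter, 100 mm high, with welding rods standing in it up to about 225 mm; origin: centre of its underside
Not all that is in view belongs to the job. What is meant by the electrode is not green, and is the larger of those in its own colour.

How it is judged:
On the way:
1. the electrode is lifted out of its holder (z of electrode in the frame of holder above 0.058 m), for 0.1 s.
At the end, for the whole second after the job is handed in: the electrode stands upright (within 0.06 rad) in the clear socket, its axis within 3 mm of the socket's, its flange no more than 2.5 mm above the block's top, released and at rest ((horizontal distance between electrode and socket0 below 0.003 m or horizontal distance between electrode and socket1 below 0.003 m or horizontal distance between electrode and socket2 below 0.003 m or horizontal distance between electrode and socket3 below 0.003 m) and z of electrode in the frame of block below 0.0325 m and angle between electrode's own z axis and vertical below 0.06 rad and linear speed of electrode below 0.01 m/s); the robot touches nothing.
It fails at once if a stub is driven more than 4 mm deeper (value of joint any of stub0, stub1, stub2 above 0.004 m).
It fails at once if the electrode is forced against the block with more than 40 N (contact force between electrode and block above 40 N).
It fails at once if the hammer, the brush or the rod can is moved more than 20 mm (distance of any of hammer, brush, rod_can from where it was at the start of the episode above 0.02 m).
It also fails if it takes over 58 s, if anything falls off the work surface, if the arm or the gripper's body presses on something with over 40 N, if the wrist force passes 120 N, or if a joint passes its speed limit or range.

## Working session

There is one attempt and no reset: what is moved stays moved. The work goes in short steps, each a Python script; the robot and the scene stay as the last script left them, time stands still between calls to the robot, and variables do not carry over. Pictures are saved under pics/ and viewed, about 8 in all and at most 12, crops included, and the job is handed in when it is done.

```bash
mkdir -p pics
cat > h.py <<'E'
import numpy as np, cv2
from rig import *
def cap(n):
    c=capture(n); c['f']=c['image'].shape[0]/2/np.tan(np.radians(c['vertical_fov'])/2); return c
def save(c,name,box=None,s=1):
    im=c['image'][:,:,::-1]
    if box: u0,v0,u1,v1=box; im=im[v0:v1,u0:u1]
    cv2.imwrite('pics/'+name+'.png',cv2.resize(im,None,fx=s,fy=s,interpolation=cv2.INTER_CUBIC))
def onplane(c,u,v,z):
    d=np.array([(u-c['cx'])/c['f'],(v-c['cy'])/c['f']]); x=d.copy()
    for _ in range(30): x=d/(1+c['k1']*(x@x))
    R,t=np.array(c['R']),np.array(c['t']); o=-R.T@t; r=R.T@np.r_[x,1]
    return o+r*(z-o[2])/r[2]
def proj(c,X):
    p=np.array(c['R'])@np.array(X)+np.array(c['t']); x=p[:2]/p[2]; x=x*(1+c['k1']*(x@x))
    return x*c['f']+[c['cx'],c['cy']]
E
python3 - <<'E'
from h import *
for n in('scene','top'):
    c=cap(n); save(c,n+'0',s=1.4)
    print(n,c['f'],c['k1'],-np.array(c['R']).T@c['t'],np.array(c['R']).round(2).tolist())
s=get_state();print(s)
E
```

```text
scene 431.7554047138835 -0.06427904150439644 [ 1.27468933 -0.41673305  0.73348406] [[0.49, 0.87, 0.0], [0.55, -0.31, -0.78], [-0.68, 0.38, -0.63]]
top 406.1106801151442 0.02596223879846566 [4.19159245e-01 1.11679776e-03 1.24437520e+00] [[-0.0, -1.0, -0.0], [-0.99, 0.01, -0.14], [0.14, 0.0, -0.99]]
{'time_s': 0.1, 'q': array([ 1.23509631,  0.32170994, -0.07010419,  1.45153212,  0.02263558,
        1.37080421, -0.05690664]), 'qd': array([-0.00178571, -0.00168851, -0.00101695, -0.0035708 , -0.00012259,
       -0.00031527, -0.00018814]), 'effort': array([-1.24023095e-04, -4.92571843e+01, -4.05754354e-01, -3.13399172e+01,
       -6.39761123e-02,  3.94750061e-02,  8.73104000e-05]), 'tcp_pos': array([ 0.22256161, -0.61022542,  0.24060679]), 'ee_rot': array([-8.07850941e-04,  9.84739570e-01,  1.74032424e-01, -2.04563015e-04]), 'ft_force': array([-0.75517468,  0.11933671, -0.05853265]), 'moment': array([-0.04654272, -0.01581827,  0.03105744]), 'width': 0.0868295673776571}
```

View pics/scene0.png

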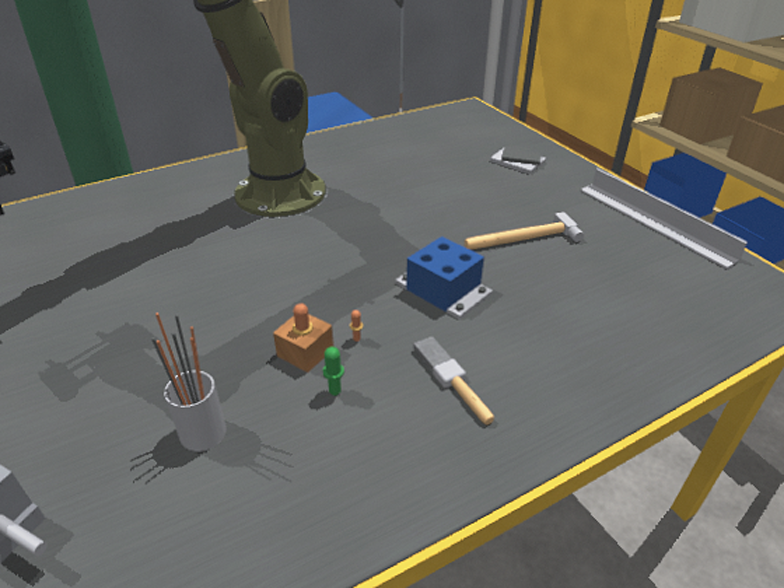

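View pics/top0.png

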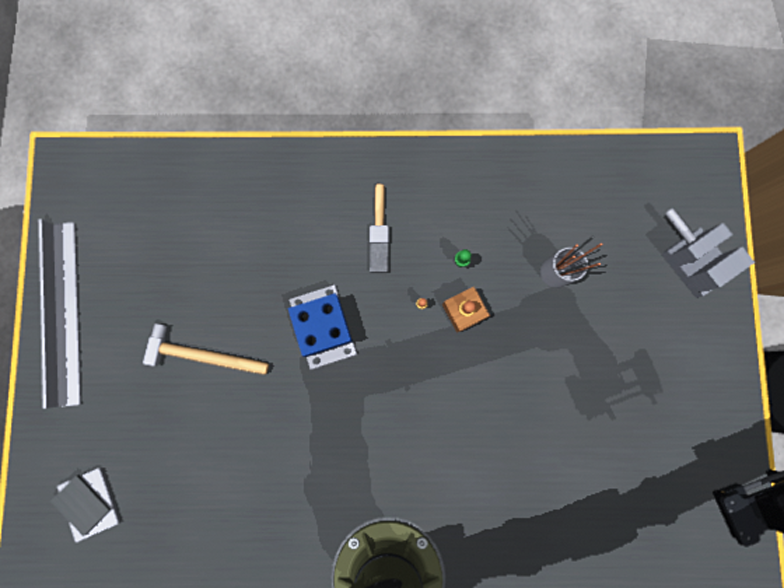

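The scene view shows three electrode-like things (scene0 pixels): a copper one in the wooden holder (302,318), a small loose copper one (356,325) and a green one (333,370). The one in the holder fits: it is not green and is the larger of the two copper ones. In the top view it is at (469,308), and the block is at (320,325) with its sockets at (304,315), (327,308), (311,340) and (335,332). I'll confirm with a crop while I compute positions.

Run:
```python
from h import *
c=cap('top'); save(c,'crop1',(190,170,370,270),4.4)
im=c['image']; hsv=cv2.cvtColor(im,cv2.COLOR_RGB2HSV)
blue=cv2.inRange(hsv,(105,120,40),(130,255,255))
cn=max(cv2.findContours(blue,0,2)[0],key=cv2.contourArea)
m=np.zeros_like(blue); cv2.drawContours(m,[cn],-1,255,-1)
hol=cv2.bitwise_and(m,cv2.bitwise_not(blue)); n,_,st,ce=cv2.connectedComponentsWithStats(hol)
for s,p in zip(st[1:],ce[1:]):
    if s[4]>15: print('hole',s[4],p.round(1),onplane(c,*p,0.075).round(4))
for u,v,z in((335,220,.095),(301,216,.04),(331,184,.08),(408,189,.1),(270,175,.02),(190,262,.02)): print(onplane(c,u,v,z).round(3))
# ring of flange: yellowish
r=cv2.cvtColor(im,cv2.COLOR_RGB2HSV)[205:235,320:352]
for (u,v) in((335,220),(337,224),(328,219),(340,212),(325,225)): print(u,v,im[v,u],hsv[v,u])
```

```text
hole 28 [233.5 220.3] [0.5474 0.1212 0.075 ]
hole 29 [216.6 225.7] [0.5319 0.1699 0.075 ]
hole 28 [239.2 237.4] [0.4979 0.1044 0.075 ]
hole 27 [221.9 242.7] [0.4829 0.1541 0.075 ]
[ 0.545 -0.17   0.095]
[ 0.563 -0.077  0.04 ]
[ 0.652 -0.163  0.08 ]
[ 0.632 -0.379  0.1  ]
[0.693 0.016 0.02 ]
[0.429 0.256 0.02 ]
335 220 [233 148 104] [ 10 141 233]
337 224 [230 184 100] [ 19 144 230]
328 219 [228 186 100] [ 20 143 228]
340 212 [199 136  86] [ 13 145 199]
325 225 [203 141  89] [ 14 143 203]
```

View pics/crop1.png

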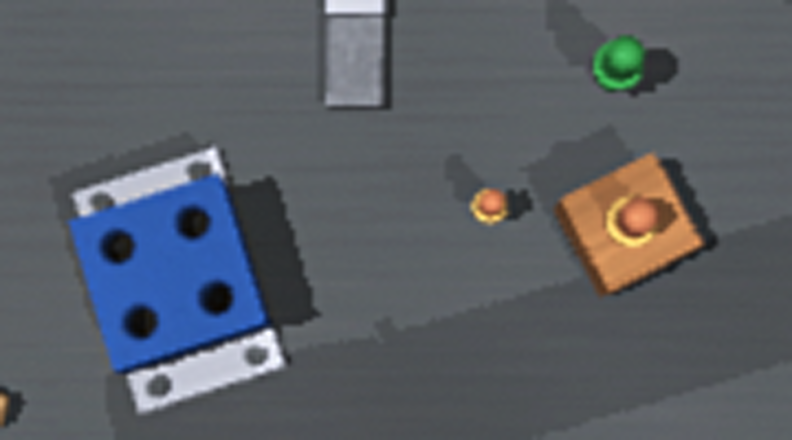

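The crop confirms it: the larger copper electrode is in the holder, at crop (635,215), and the small loose one is at (490,203). The block's four sockets are clearly visible. Next I'll hover over both with the wrist camera.

```bash
cat >> h.py <<'E'
def down(yaw): return [0,np.cos(yaw/2),np.sin(yaw/2),0]
E
python3 - <<'E'
from h import *
for y in np.radians([-160,-110,-70,-20,20,70,110,160]):
    a=ik([.545,-.17,.2],down(y)); b=ik([.515,.137,.2],down(y))
    print(round(np.degrees(y)),None if a is None else a.round(2)[[0,4,6]],None if b is None else b.round(2)[[0,4,6]])
movep([.545,-.17,.26],down(np.radians(20)))
c=cap('wrist'); save(c,'w1',s=1.4); print(get_state()['time_s'],get_state()['tcp_pos'],c['f'],-np.array(c['R']).T@c['t'],np.array(c['R']).round(2).tolist())
print(proj(c,[.545,-.17,.105]))
np.save('w1.npy',c,allow_pickle=True)
E
```

```text
-160 [0.85 0.16 2.06] [0.62 0.2  1.46]
-110 None [0.73 0.26 2.28]
-70 [ 0.59  0.08 -2.6 ] None
-20 [ 0.64  0.09 -1.74] [ 0.68  0.23 -2.41]
20 [ 0.68  0.1  -1.05] [ 0.67  0.22 -1.7 ]
70 [ 0.76  0.13 -0.19] [ 0.66  0.21 -0.83]
110 [0.82 0.15 0.49] [ 0.61  0.19 -0.11]
160 [0.82 0.15 1.36] [0.54 0.16 0.79]
2.1667 [ 0.54459368 -0.17163827  0.25979428] 375.6865527485261 [ 0.60934724 -0.14841691  0.40331355] [[0.34, -0.94, 0.0], [-0.91, -0.33, 0.25], [-0.24, -0.09, -0.97]]
[276.00491951 196.65834875]
```

View pics/w1.png

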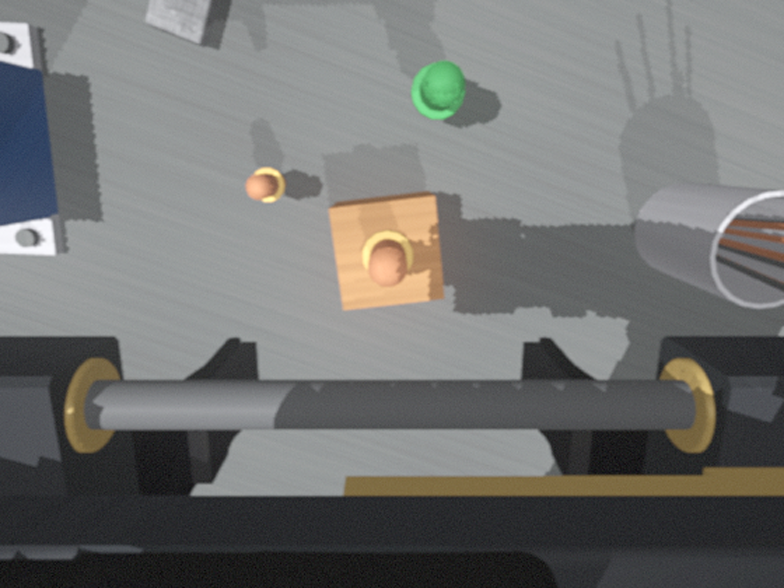

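The wrist view shows the electrode head at (388,263) with its flange ring at (387,255). The small copper one is at (265,185) and the rod can is well clear to the right. I'll get the axis from the head and the ring, then look over the block from the same relative height.

Run:
```python
from h import *
c=np.load('w1.npy',allow_pickle=True).item()
hsv=cv2.cvtColor(cv2.GaussianBlur(c['image'],(3,3),0),cv2.COLOR_RGB2HSV)
def big(m):
    n,l,s,ce=cv2.connectedComponentsWithStats(m); i=1+s[1:,4].argmax(); return (l==i).astype(np.uint8)*255,s[i]
box=np.zeros(hsv.shape[:2],np.uint8); box[155:212,250:305]=255
hd,s1=big(cv2.inRange(hsv,(0,90,60),(11,255,255))&box)
fl,s2=big(cv2.inRange(hsv,(18,90,60),(30,255,255))&box)
print(s1,s2)
(u,v),r=cv2.minEnclosingCircle(cv2.findContours(hd,0,1)[0][0]); print('head',u,v,r)
(fu,fv),fr=cv2.minEnclosingCircle(cv2.findContours(fl|hd,0,1)[0][0])
pts=cv2.findContours(fl,0,1)[0][0]; x,y,w,h=cv2.boundingRect(pts); print('ring',x,y,w,h)
print('head xy',onplane(c,u,v,.097),'ring xy',onplane(c,x+w/2-.5,y+w/2*.98-.5,.061))
g=cv2.inRange(hsv,(8,80,60),(30,255,255))|hd; box[:]=0;box[125:230,225:325]=255
g,s=big(g&box); q=cv2.minAreaRect(cv2.findContours(g,0,1)[0][0]); print(s,q)
movep([.515,.137,.25],down(np.radians(20)))
movep([.47,.121,.30],down(np.radians(20)))
c=cap('wrist'); np.save('w2.npy',c,allow_pickle=True); save(c,'w2',s=1.4)
print(get_state()['time_s'])
vis=cv2.cvtColor(hd,cv2.COLOR_GRAY2BGR); vis[...,1]=fl
```

```text
[266 173  24  29 200] [258 164  37  28 346]
head 277.5 187.0 14.705541610717773
ring 258 164 37 28
head xy [ 0.55142972 -0.16896053  0.097     ] ring xy [ 0.54890526 -0.16835316  0.061     ]
[ 235  137   82   84 5694] ((276.6777038574219, 178.6796875), (76.84264373779297, 76.30330657958984), 83.48019409179688)
3.775
```

View pics/w2.png

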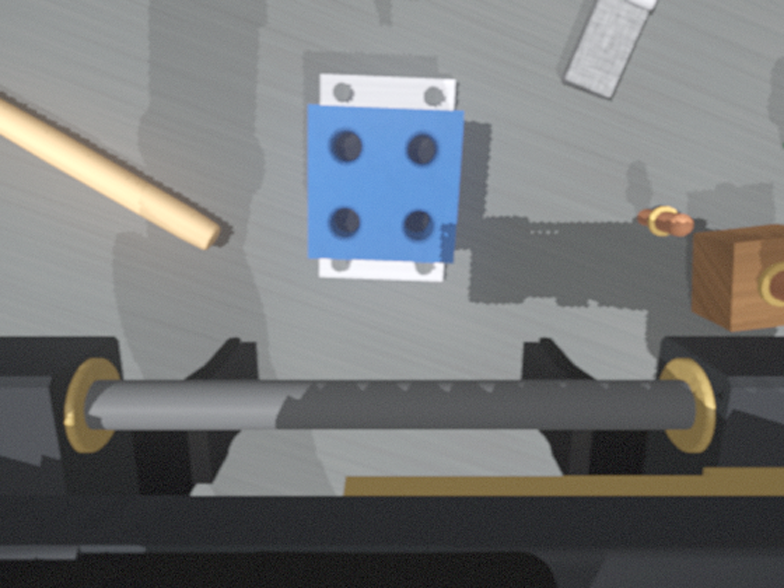

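The block is square-on in this view, with sockets at (346,147), (422,149), (345,222) and (418,225). One corner is in shadow. I'll compute the sockets two ways, from the holes and from the top face's outline.

Run:
```python
from h import *
from scipy.spatial.transform import Rotation
c=np.load('w1.npy',allow_pickle=True).item(); print('holder',onplane(c,276.7,178.7,.055))
c=np.load('w2.npy',allow_pickle=True).item()
hsv=cv2.cvtColor(c['image'],cv2.COLOR_RGB2HSV)
for lo in (70,85,100):
    b=cv2.inRange(hsv,(100,110,lo),(130,255,255)); b[:, :200]=0; b[:,350:]=0
    cn=max(cv2.findContours(b,0,1)[0],key=cv2.contourArea)
    q=cv2.boxPoints(cv2.minAreaRect(cn)); P=np.array([onplane(c,*p,.075)[:2] for p in q])
    print(lo,'face',P.mean(0).round(4),np.linalg.norm(np.diff(P,axis=0),axis=1).round(4),[np.degrees(np.arctan2(*(P[i+1]-P[i])[::-1])).round(1) for i in range(3)])
    m=np.zeros_like(b); cv2.drawContours(m,[cn],-1,255,-1); h=cv2.morphologyEx(m&~b,cv2.MORPH_OPEN,np.ones((3,3)))
    n,_,st,ce=cv2.connectedComponentsWithStats(h); H=[]
    for i in range(1,n):
        if st[i,4]>100:
            H.append(onplane(c,*ce[i],.075)[:2]); print(st[i],H[-1].round(4))
    print('mean',np.mean(H,0).round(4))
```

```text
holder [ 0.55069481 -0.16837484  0.055     ]
70 face [0.5151 0.1393] [0.1027 0.1032 0.103 ] [np.float64(15.2), np.float64(-72.4), np.float64(-160.6)]
[239  95  19  20 305] [0.5323 0.1707]
[292  97  19  20 300] [0.5475 0.1228]
[239 149  18  17 241] [0.4846 0.1554]
[290 151  16  15 191] [0.5003 0.1085]
mean [0.5162 0.1393]
85 face [0.5151 0.1393] [0.1027 0.1032 0.103 ] [np.float64(15.2), np.float64(-72.4), np.float64(-160.6)]
[239  95  19  20 305] [0.5323 0.1707]
[292  97  19  20 300] [0.5475 0.1228]
[239 149  18  17 241] [0.4846 0.1554]
[290 151  16  15 191] [0.5003 0.1085]
mean [0.5162 0.1393]
100 face [0.5151 0.1393] [0.1027 0.1032 0.103 ] [np.float64(15.2), np.float64(-72.4), np.float64(-160.6)]
[239  95  19  20 305] [0.5323 0.1707]
[292  97  19  20 300] [0.5475 0.1228]
[239 149  18  17 241] [0.4846 0.1554]
[290 151  16  15 191] [0.5003 0.1085]
mean [0.5162 0.1393]
```

Run:
```python
from h import *
q=down(np.radians(20)); e=np.array([.5503,-.1685])
gripper_to(.06,30)
movep([*e,.20],q); dwell(.2); s=get_state(); print(s['tcp_pos'],s['ee_rot'],s['time_s'])
line_to([*e,.087],q,max_speed=.12); dwell(.1); print(get_state()['tcp_pos'],get_state()['ft_force'])
print(gripper_to(.0,40)); s=get_state(); print(s['width'],s['tcp_pos'],s['ft_force'])
line_to([*e,.19],q,max_speed=.12); dwell(.2)
s=get_state(); print(s['width'],s['tcp_pos'],s['ft_force'],s['time_s'])
c=cap('wrist'); np.save('w3.npy',c,allow_pickle=True); save(c,'w3',s=1.4)
for z in (.103,.148,.154): print(proj(c,[*s['tcp_pos'][:2],z]))
```

```text
[ 0.55085491 -0.16694238  0.20085981] [2.89722440e-04 9.84581101e-01 1.74927362e-01 6.24821649e-04] 5.9583
[ 0.55101515 -0.16868602  0.0880001 ] [ 0.30187921  0.42717433 -0.22264696]
False
0.023123149501726177 [ 0.5502711  -0.16848071  0.08699547] [-0.42707805  0.10723605 -0.44285339]
0.022894598658793716 [ 0.54982362 -0.16836189  0.18907546] [ 0.167836    0.60692202 -0.96571606] 9.075
[277.90225313 221.99487885]
[277.76649182 246.82000379]
[277.74369394 250.98879779]
```

View pics/w3.png

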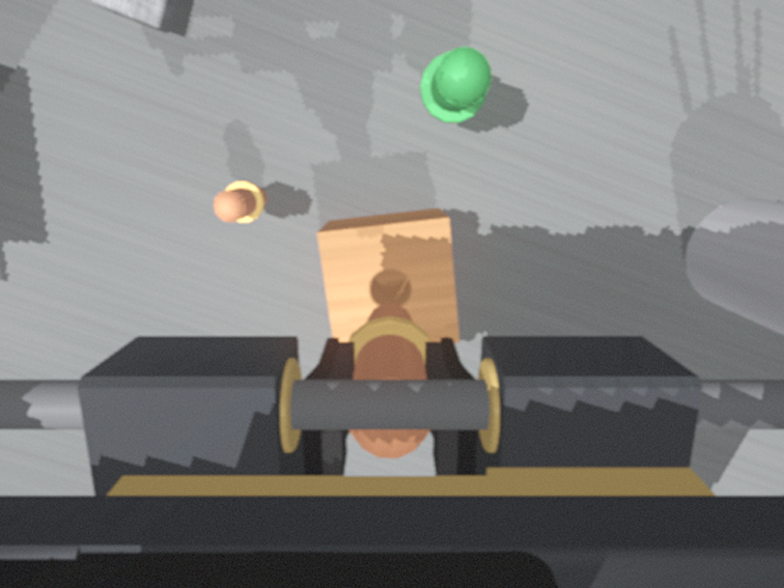

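The electrode is lifted clear, with the foot tip at (390,303) over the hole at (390,288) and the flange's front edge at row 318. I'll measure how it sits in the jaws from these edges.

Run:
```python
from h import *
c=np.load('w3.npy',allow_pickle=True).item(); im=c['image']
for v in range(192,240): print(v,im[v,277:281].mean(0).astype(int).tolist(),end=' ')
print(); print('row216',[(u,im[220,u].tolist()) for u in range(258,300)])
R=np.array(c['R']); fwd=-R[1,:2]/np.linalg.norm(R[1,:2]); p=np.array([.5503,-.1685]); z=.113-.0  
for n,r,zz in(('foot',.0075,z),('shank',.01,z+.004),('flbot',.017,z+.045),('fltop',.017,z+.051)): print(n,proj(c,[*(p+fwd*r),zz]))
hp=np.array([.5503,-.1685]); print('hole ctr',proj(c,[*hp,.055])); save(c,'w3c',(240,160,320,250),6)
```

```text
192 [175, 132, 95] 193 [168, 127, 92] 194 [165, 123, 88] 195 [165, 123, 88] 196 [167, 126, 90] 197 [169, 126, 90] 198 [169, 126, 90] 199 [170, 127, 93] 200 [164, 122, 89] 201 [162, 120, 88] 202 [159, 118, 86] 203 [157, 116, 82] 204 [153, 112, 81] 205 [149, 109, 79] 206 [148, 109, 78] 207 [150, 110, 81] 208 [148, 108, 78] 209 [149, 109, 79] 210 [148, 108, 79] 211 [146, 107, 76] 212 [147, 107, 78] 213 [150, 111, 80] 214 [149, 109, 80] 215 [151, 112, 81] 216 [153, 111, 80] 217 [159, 110, 83] 218 [159, 111, 84] 219 [160, 111, 85] 220 [159, 110, 84] 221 [159, 111, 83] 222 [159, 111, 84] 223 [159, 109, 84] 224 [160, 113, 85] 225 [162, 121, 86] 226 [170, 137, 90] 227 [174, 145, 93] 228 [182, 153, 96] 229 [193, 163, 104] 230 [197, 167, 108] 231 [194, 164, 106] 232 [191, 162, 104] 233 [190, 161, 103] 234 [191, 161, 103] 235 [193, 161, 104] 236 [194, 164, 105] 237 [193, 164, 104] 238 [186, 154, 100] 239 [165, 125, 86] 
row216 [(258, [255, 218, 164]), (259, [255, 218, 166]), (260, [255, 218, 165]), (261, [255, 220, 168]), (262, [255, 220, 166]), (263, [255, 220, 168]), (264, [255, 219, 165]), (
[... 290 characters left out ...]
 112, 86]), (278, [159, 111, 83]), (279, [159, 109, 83]), (280, [159, 110, 86]), (281, [161, 110, 85]), (282, [158, 110, 86]), (283, [160, 109, 84]), (284, [158, 111, 85]), (285, [156, 108, 80]), (286, [160, 114, 86]), (287, [165, 117, 88]), (288, [172, 126, 91]), (289, [182, 138, 100]), (290, [190, 142, 104]), (291, [199, 156, 114]), (292, [200, 157, 113]), (293, [198, 155, 112]), (294, [198, 154, 111]), (295, [196, 151, 109]), (296, [197, 153, 112]), (297, [193, 148, 105]), (298, [194, 151, 108]), (299, [194, 151, 110])]
foot [278.354212   214.25516192]
shank [278.3510041  212.00497052]
flbot [278.31402095 220.2418584 ]
fltop [278.30744979 223.86784407]
hole ctr [278.38650705 203.33642867]
```

View pics/w3c.png

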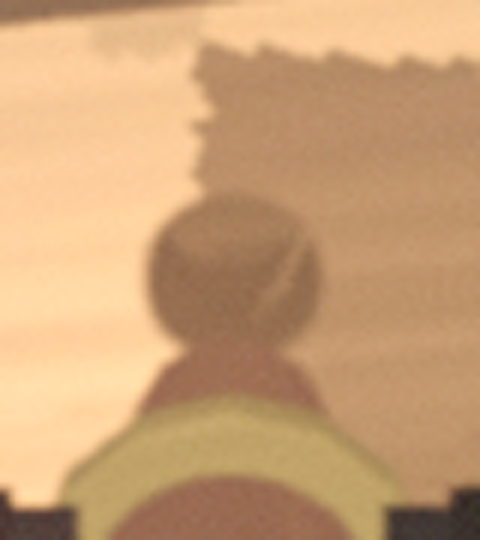

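The edges say the electrode sits about 2.7 mm behind the TCP along the tool's forward direction, consistently at shank and flange. Lateral offset is about zero. Next I'll hover over socket1 at the same relative height as this view and compare the mouth directly with where the holder hole appeared, (279,205.3).

```bash
cat >> h.py <<'E'
Q=down(np.radians(20)); FWD=np.array([np.cos(np.radians(20)),np.sin(np.radians(20))]); OFF=-.0026*FWD
def sockets(c=(.5153,.1393),yaw=17.4):
    a=np.radians(yaw); R=np.array([[np.cos(a),-np.sin(a)],[np.sin(a),np.cos(a)]])
    return [np.array(c)+R@np.array(p) for p in((.026,.026),(.026,-.026),(-.026,.026),(-.026,-.026))]
E
python3 - <<'E'
from h import *
S=sockets()[1]; p=S-OFF
line_to([*p,.21],Q,max_speed=.2); dwell(.2)
c=cap('wrist'); np.save('w4.npy',c,allow_pickle=True); save(c,'w4',(200,130,360,250),5)
print(get_state()['tcp_pos'],p,get_state()['time_s'],'pred mouth',proj(c,[*S,.075]))
E
```

```text
[0.55042691 0.1224067  0.20992161] [0.55032851 0.12315406] 10.9833 pred mouth [276.61823835 206.77530222]
```

View pics/w4.png

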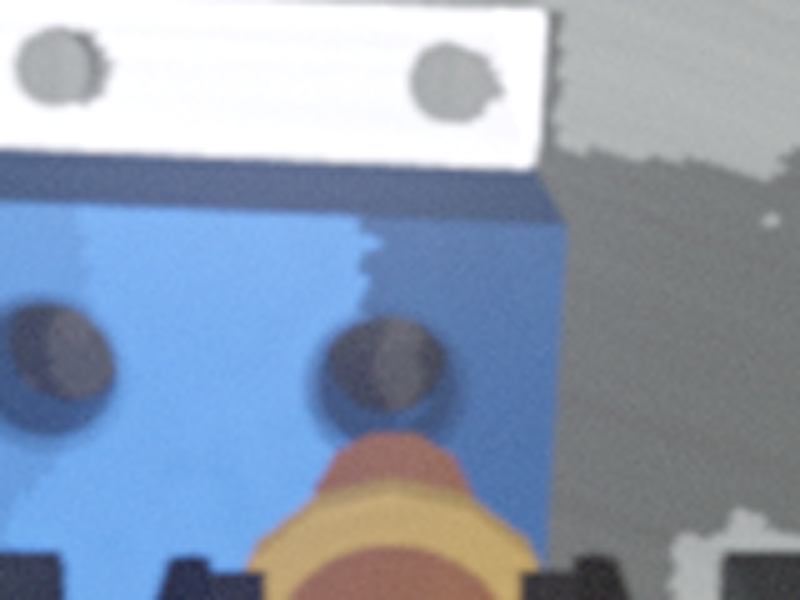

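This view shows socket1's mouth centred at crop (386,387), that is (277.2,207.4), against the electrode axis at column 278.8. A correction of about 1.1 mm left and 0.9 mm back is needed. Now I'll feel gently.

```bash
cat >> h.py <<'E'
CORR=np.array([-.00122,.00073])
def probe(p,stop=.0365,force=4):
    """p: TCP xy. descend from foot z .082; return (hit, foot z, force)."""
    line_to([*p,.160],Q,max_speed=.12); dwell(.15); f0=get_state()['ft_force']
    hit=line_to([*p,stop+.077],Q,max_speed=.025,until_force=force)
    s=get_state(); print('hit',hit,'foot z',(s['tcp_pos'][2]-.077).round(4),'dF',(s['ft_force']-f0).round(1),'w',s['width'].round(4),'tcp',s['tcp_pos'].round(4),'t',s['time_s'])
    return hit,s
E
python3 - <<'E'
from h import *
p=sockets()[1]-OFF+CORR
h,s=probe(p)
E
```

```text
Traceback (most recent call last):
  File "h.py", line 27, in probe
    s=get_state(); print('hit',hit,'foot z',(s['tcp_pos'][2]-.077).round(4),'dF',(s['ft_force']-f0).round(1),'w',s['width'].round(4),'tcp',s['tcp_pos'].round(4),'t',s['time_s'])
                                                                                                                 ^^^^^^^^^^^^^^^^
AttributeError: 'float' object has no attribute 'round'
```

```bash
sed -i "s/s\['width'\].round(4)/round(s['width'],4)/" h.py
python3 - <<'E'
from h import *
for i in range(3):
    s=get_state(); print(s['tcp_pos'].round(4),s['ft_force'].round(1),s['time_s'],round(s['width'],4)); dwell(.05)
E
```

```text
[0.5492 0.1236 0.131 ] [1.1 0.1 3. ] 12.8417 0.0228
[0.5492 0.1236 0.131 ] [ 0.1 -0.2  2.7] 12.8917 0.0232
[0.5492 0.1236 0.131 ] [0.1 0.2 2.9] 12.9417 0.0228
```

Contact came at foot z 0.054, 21 mm below the mouth, with almost no side force. Socket1 holds a stub and my alignment is good. Next socket.

Run:
```python
from h import *
S=sockets(); p=S[1]-OFF+CORR
line_to([*p,.165],Q,max_speed=.12)
for i in (0,2,3):
    p=S[i]-OFF+CORR
    print('socket',i); h,s=probe(p)
    fz=s['tcp_pos'][2]-.077
    if fz<.045: break
    line_to([*p,.165],Q,max_speed=.12)
    if h and fz>.065: print('rim?'); break
```

```text
socket 0
hit True foot z 0.0547 dF [-0.3 -0.1  4.9] w 0.023 tcp [0.5336 0.1732 0.1317] t 15.2917
socket 2
hit True foot z 0.0514 dF [ 1.4 -0.2  4.7] w 0.0234 tcp [0.4841 0.1576 0.1284] t 17.6583
socket 3
hit True foot z 0.0379 dF [-0.3  0.4  4.5] w 0.023 tcp [0.4997 0.108  0.1149] t 20.5083
```

Sockets 0, 1 and 2 stopped at 20–24 mm, so they hold stubs. Socket3 stopped at 37 mm, the seat, so it is the clear one. Pressing home now, with a force limit.

Run:
```python
from h import *
p=sockets()[3]-OFF+CORR
h=line_to([*p,.1045],Q,max_speed=.015,until_force=16)
s=get_state(); print(h,s['tcp_pos'].round(4),s['ft_force'].round(1),round(s['width'],4),s['time_s'])
dwell(.2); s=get_state(); print(s['tcp_pos'].round(4),s['ft_force'].round(1))
```

```text
True [0.5001 0.1081 0.107 ] [-0.2 -0.1  3.1] 0.023 21.1167
[0.5001 0.1081 0.1069] [-0.9 -0.4  6.1]
```

It stopped on the force limit with the foot at z 0.030, which is the home position. Releasing, backing off and checking.

Run:
```python
from h import *
p=sockets()[3]-OFF+CORR
gripper_to(.06); dwell(.1)
line_to([*p,.22],Q,max_speed=.15)
movep([*(p-.07*FWD),.24],Q); dwell(.2)
c=cap('wrist'); np.save('w5.npy',c,allow_pickle=True); save(c,'w5',(170,90,370,240),4)
s=get_state(); print(s['tcp_pos'],s['time_s'],s['width'])
c=cap('scene'); save(c,'sc5',(250,140,390,245),5.5)
```

```text
[0.43395332 0.08477205 0.23935487] 23.8667 0.0598962638594866
```

View pics/w5.png

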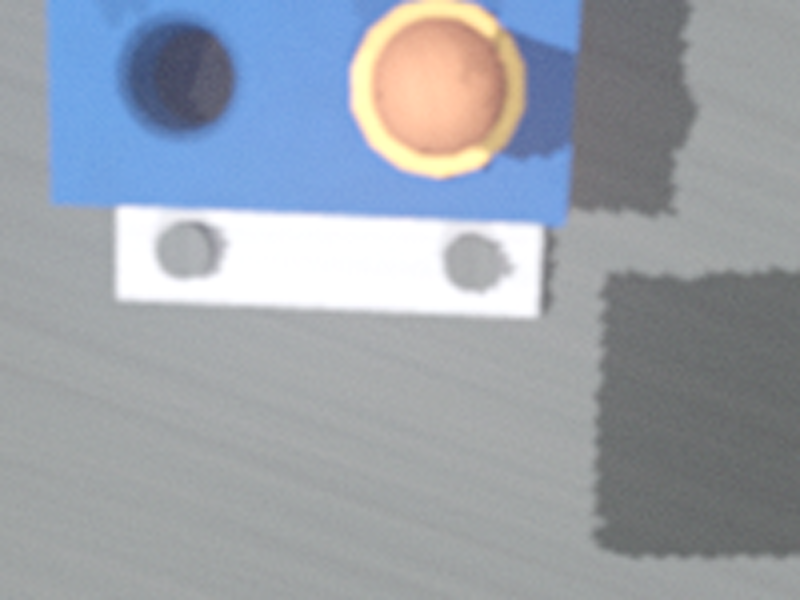

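View pics/sc5.png

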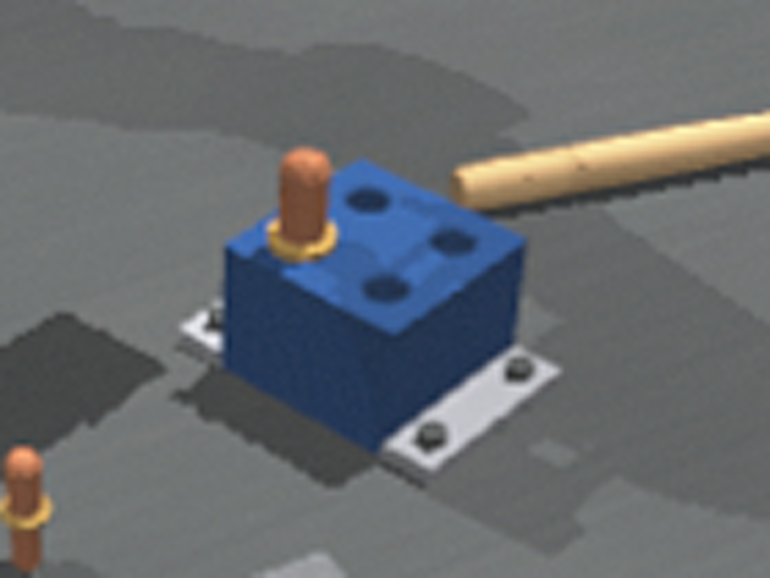

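In the wrist view the electrode stands centred in socket3 at (438,88). In the scene view, at (303,240), its flange lies on the block with no gap and it is upright. The gripper is clear, so I'm handing in.

```bash
python3 -c "
from rig import *
hand_in(); print(get_state()['time_s'])"
```

```text
the job is handed in; nothing more can be done
the job is handed in; nothing more can be done
```

The new electrode is pressed home in socket3, the clear one, and released. I handed the job in at about 24 s of robot time; it reports no verdict.

- **Feeling the sockets:** sockets 1, 0 and 2 stopped the foot 20–24 mm below the mouth at about 3–5 N, so they hold stubs. Socket3 stopped it at 37 mm, which is the seat.
- **Pressing home:** I pressed until the force stop at 16 N. The tool had travelled the last 8 mm, putting the foot at z = 0.030 m, with almost no side force.
- **Last check:** the wrist and scene pictures show the electrode upright, its flange flat on the block and the gripper clear. The hammer, brush and rod can were never approached. I did not measure the final tilt or gap numerically.
- **Disagreement:** camera estimates of how the electrode sat in the jaws differed by 1–2 mm. I averaged them, and the lack of side force in the sockets backed that up.

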